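# Sort the stripped pivot parts on the workshop bench

## Robot

A 6-joint arm with a two-finger parallel gripper is mounted at the origin on the work surface. World frame = base frame: x ahead of the robot, y to its left, z up, the work surface at z = 0. Lengths are in mm, angles in rad, forces in N, time in s.
With the tool pointing down it reaches from about 300 to 775 mm from the base axis. Payload 14.6 kg.
Tool frame: the origin (TCP) lies between the finger pads; the fingertips stand 8 mm ahead of it and the grasp point (between the pads) lies 11 mm behind it; z points along the fingers, y is the direction in which the jaws open and shut (so a half turn about z gives the same grasp; the last joint's range is limited). The gripper opens to 94 mm and grips with 3 to 60 N. Pads are 16 mm wide; open, the fingers measure 119 mm over their backs; the gripper's body (75 mm by 177 mm) begins 78 mm behind the grasp point.
Start: joints at [-1.177, 0.3, 1.521, -0, 1.321, -0.067], TCP at [244.557, -492.627, 213.446] pointing down, gripper open.
Joint ranges: [-3.03, 3.03], [-0.79, 2.21], [0.23, 2.52], [-1.04, 4.18], [0, 3.07], [-2.55, 2.55]. Speed limits (rad/s): [2.22, 2.22, 2.57, 3.14, 3.14, 3.14].

## Interface

Orientations are given as [roll, pitch, yaw] about the fixed x, y, z axes, in that order (R = Rz(yaw) Ry(pitch) Rx(roll)).
In Python, from cell import manip gives the robot as it stands. The module is installed in compiled form; this text tells all that it offers.
- The arm moves only by the tool send_rows, never from a script. Its argument "series" is a list that holds one entry, the list of rows, each a list of 5 numbers: the opening, from 0 (shut) to 1 (fully open), then the shift along the tool's x, y, z in mm, then the turn about the tool's z in degrees. In form: [[[gripper, dx, dy, dz, roll], ...]]. A call has 1 to 10 rows; each row is the pose to reach, as a shift and turn from the pose commanded when the call began, along the tool's axes at that moment; what a row does not reach only later rows make up. A row lasts 1/10 s, in which the tool goes at most 50 mm and 8.59 degrees, less where a joint would pass 70% of its speed; a pose out of reach is approached as far as the arm can. A call with a gripper value outside its range is refused whole. The fingers move at their own pace and stop on an object; "newtons" is the grip in N (left out, the last holds). Time passes only in rows, so rows that repeat a pose let the fingers close. It gives the time, the measured TCP pose, the force and the opening at its end, in the units of the state.
- manip.read_state(): the state, without advancing time (a new reading comes with each control period).
- manip.camera(name): name is "scene" or "top" or "wrist"; returns a dict with "img" (480x640x3 uint8, red, green, blue), "vfov" (degrees; the focal length in pixels is half the picture's height over the tangent of half this angle, whatever the lens; pixels are square), "cx", "cy" (the principal point, pixels), "pose" (4x4, takes a point from camera to world coordinates); the wrist camera has in their place "T_tool_cam" (4x4, takes a point from camera to tool coordinates, whose origin is the TCP and whose axes are the flange's). Camera axes: x right, y down, z forward; pixel columns grow to the right and rows downward; lengths in mm; the calibration is good to about 2 mm. A picture is of the moment at which its call begins: read the wrist's pose just before it. There is no depth.
- manip.sign_off(): hands the job in, once; it reports no verdict.
Trained networks look in a picture, given as the dict that the camera call returned (one of the last four; its "shot" number tells which), for a name from the list of things; names that differ only in an ending like _2 or _b are one class to them, and where a whole thing is asked for, a point or a joint stands for the part that bears it (a point fixed in the world has none). Each returns a list of dicts, best first, with "conf" (0 to 1); they miss things now and then, are a little off and sometimes report something else, mostly with a low value. They report only what shows in the picture. A call takes as long as a camera call. They do not tell look-alikes from the thing itself.
- manip.find_in(target, picture): "rect" ([left, top, width, height] in pixels, round what is visible of it).
- manip.silhouettes(target, picture): "pixels" (480x640 bool, what is visible of it) and "rect" ([left, top, width, height] in pixels, round what is visible of it).
The state is a dict: "clock": time; "joints": joint angles; "qd": joint speeds; "effort": joint torques, N m; "eef_pos": TCP position; "eef_rot": TCP orientation; "wrist_force": force on the tool from outside, world axes, zero at the start; "moment": the same for the moment, N m; "finger_gap": finger opening in mm.
Only numpy, scipy, OpenCV 4.12 (cv2) and the standard library are available. Lean on these libraries where they do the work, as an engineer would, in place of code of your own. Each camera call takes 0.05 s, during which the arm holds its last target. There are 200 camera calls.

## Task

Clear up the parts of a stripped pivot: drop the flanged bush into the round metal tin and the large hexagon nut into the rectangular open bin. Leave the tin and the bin standing where they are.

Things in the scene. Friction and masses are not known exactly. Their poses are not given: they have to be found in the camera images.
- bush_center (a point): Centre of the flanged bush, half-way up: a steel top-hat sleeve standing upright on its flange on the bench, 44 mm high, bore 22 mm. The flange at the bottom is 52 mm in diameter and 6 mm thick; above it the sleeve is 32 mm in diameter. z axis up along the bore. 0.13 to 0.25 kg. (A plain sleeve of the same diameter and height without flange stands nearby and is not wanted.)
- nut_center (a point): Centre of the hexagon nut, half-way up: steel, lying flat, 46 mm across flats, 53 mm across corners, 26 mm high, hole 30 mm. z axis up; its x axis is normal to a pair of flats (so are the directions 60 and 120 degrees from it about z). 0.15 to 0.31 kg. (A round collar 50 mm across and equally high lies nearby and is not wanted.)
- tin: Round open bare-metal tin without handle, loose, 0.5 kg: outer diameter 120 mm, height 70 mm, wall 3 mm, floor 4 mm. Origin at the centre of its underside, z up. (The white mug with a handle is not it.)
- bin: Small rectangular open grey plastic bin without compartments, loose, 0.6 kg: 170 mm along its x by 130 mm along its y, 60 mm high, walls and floor 4 mm. Origin at the centre of its underside, z up. (The bigger black divided bin at the side of the bench is not it.)
Not all that is in view belongs to the job. Leave any purple, turquoise or yellow look-alike of the part that bears nut_center alone.

How it is judged:
By the outcome, as a careful person would: the job done as asked, in the order asked, and still so for the second after the job is handed in, with the robot touching nothing.
It also fails if it takes over 48 s, if anything falls off the work surface, if the arm or the gripper's body presses on something with over 40 N, if the wrist force passes 120 N, or if a joint passes its speed limit or range.

## Working session

There is one attempt and no reset: what is moved stays moved. The work goes in short steps, Python scripts to look and compute and a tool call to move; the robot and the scene stay as the last step left them, time stands still between calls to the robot, and variables do not carry over. Pictures are saved under pics/ and viewed, about 8 in all and at most 12, crops included, and the job is handed in when it is done.

Besides the shell and the picture viewer there is one more tool, called after "Request:" as name(argument=value, ...) on one line, values as JSON. send_rows: Moves the arm, as the interface text tells. Its arguments: {"type":"object","properties":{"series":{"type":"array"},"newtons":{"type":"number"}},"required":["series"]}

```bash
mkdir -p pics
cat > h.py <<'E'
import numpy as np, cv2
from cell import manip
from scipy.spatial.transform import Rotation as R
def f(p): return 240/np.tan(np.radians(p["vfov"])/2)
def pose(p,s=None):
    if "pose" in p: return np.array(p["pose"])
    T=np.eye(4);T[:3,:3]=R.from_euler("xyz",s["eef_rot"]).as_matrix();T[:3,3]=s["eef_pos"]
    return T@np.array(p["T_tool_cam"])
def ray(p,T,uv):
    d=T[:3,:3]@np.array([(uv[0]-p["cx"])/f(p),(uv[1]-p["cy"])/f(p),1]);return T[:3,3],d
def atz(p,T,uv,z):
    o,d=ray(p,T,uv);return o+d*(z-o[2])/d[2]
def proj(p,T,X):
    c=T[:3,:3].T@(np.array(X)-T[:3,3]);return np.array([c[0]/c[2]*f(p)+p["cx"],c[1]/c[2]*f(p)+p["cy"]])
def tri(rs):
    A=0;b=0
    for o,d in rs:
        d=d/np.linalg.norm(d);P=np.eye(3)-np.outer(d,d);A=A+P;b=b+P@o
    return np.linalg.solve(A,b)
def save(n,i): cv2.imwrite("pics/"+n,cv2.cvtColor(i,cv2.COLOR_RGB2BGR))
E
python3 - <<'E'
from h import *
np.set_printoptions(precision=1,suppress=True)
s=manip.read_state();print(s)
for n in ("top","scene"):
    p=manip.camera(n);save(n+"1.png",p["img"]);T=pose(p);print(n,T,p["vfov"],p["cx"],p["cy"])
    for t in ("bush_center","nut_center","tin","bin"):
        for r in manip.find_in(t,p)[:5]:
            x,y,w,h=r["rect"];print(t,round(r["conf"],2),np.round(r["rect"]),atz(p,T,(x+w/2,y+h/2),20))
E
```

```text
{'clock': 0.0, 'joints': array([-1.2,  0.3,  1.5, -0. ,  1.3, -0.1]), 'qd': array([ 0., -0., -0., -0.,  0., -0.]), 'effort': array([ -0. , -53.2, -35.3,   0.1,   0. ,  -0. ]), 'eef_pos': array([ 244.5, -492.4,  212.9]), 'eef_rot': array([-3.1, -0. ,  0.5]), 'wrist_force': array([0.6, 0.1, 0.3]), 'moment': array([ 0.1, -0. , -0. ]), 'finger_gap': 94.16747354231927}
top [[  -0.    -1.     0.1  433.8]
 [  -1.     0.     0.     2.2]
 [  -0.    -0.1   -1.  1021.7]
 [   0.     0.     0.     1. ]] 50.1944843686647 325.6574263780607 238.72975388726505
bush_center 0.66 [361. 188.  26.  24.] [623.4 -90.2  20. ]
nut_center 0.96 [233. 174.  30.  33.] [649.3 159.7  20. ]
nut_center 0.83 [275. 203.  31.  26.] [596.7  76.   20. ]
nut_center 0.72 [274. 150.  31.  25.] [703.8  76.2  20. ]
tin 0.94 [455. 271.  75.  69.] [ 411.7 -312.6   20. ]
bin 0.84 [140. 240.  79.  96.] [458.3 293.6  20. ]
scene [[ -0.8   0.5  -0.3 796.8]
 [  0.6   0.7  -0.4 378. ]
 [ -0.   -0.5  -0.9 775.3]
 [  0.    0.    0.    1. ]] 51.02908110286625 318.4334092294682 237.4919733912483
bush_center 0.95 [230. 208.  28.  30.] [626.6 -87.5  20. ]
nut_center 0.82 [301. 320.  29.  40.] [649.9 163.3  20. ]
nut_center 0.73 [239. 300.  34.  36.] [704.9  77.6  20. ]
nut_center 0.71 [291. 265.  36.  35.] [600.7  76.7  20. ]
nut_center 0.69 [298. 214.  33.  30.] [531.2  -3.   20. ]
tin 0.63 [242.  60.  64.  70.] [ 407.6 -320.6   20. ]
bin 0.95 [390. 265. 148. 137.] [456.3 292.3  20. ]
```

View pics/top1.png

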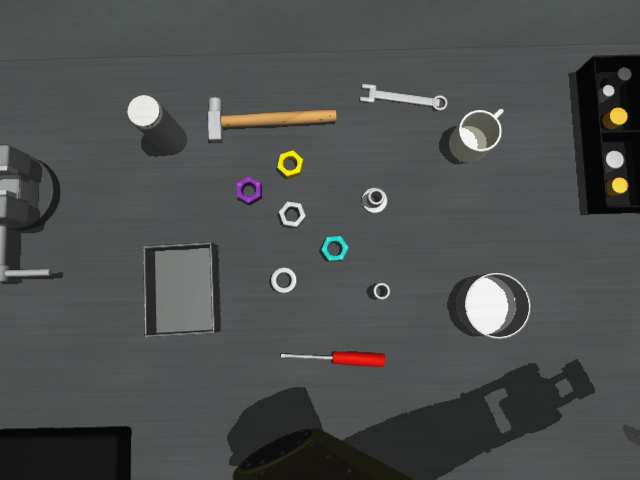

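Run:
```python
import cv2
a=cv2.imread("pics/scene1.png")[180:380,210:360];b=cv2.imread("pics/top1.png")[130:250,220:420]
a=cv2.resize(a,None,fx=2.6,fy=2.6,interpolation=2);b=cv2.resize(b,None,fx=2,fy=2,interpolation=2)
c=cv2.copyMakeBorder(b,0,a.shape[0]-b.shape[0],0,0,0);cv2.imwrite("pics/c1.png",cv2.hconcat([a,c]))
```

```text
(no output)
```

View pics/c1.png

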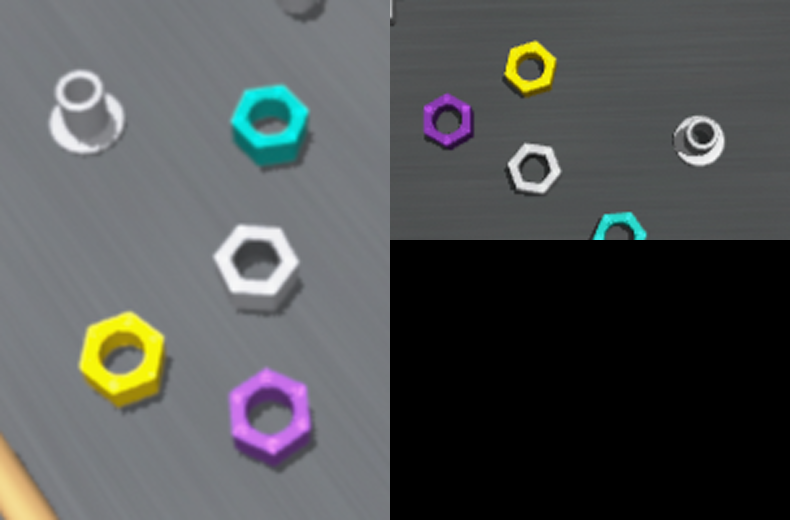

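Top view: the bush is the flanged one at (375,200), and the plain sleeve at (380,291) is not wanted. The nut is the white hexagon at (292,214). Its look-alikes are yellow (290,164), purple (249,190), turquoise (335,248) and the round collar (284,280). The tin is at (490,305), with the mug at (475,135). The bin is the grey one at (180,288). The crop confirms a flange on the bush and a white hexagon for the nut.

```bash
cat > fit.py <<'E'
from h import *
from scipy.optimize import least_squares
a=np.arange(72)*np.pi/36
def cyl(r,z0,z1): return np.array([[r*np.cos(t),r*np.sin(t),z] for t in a for z in (z0,z1)])
hexa=np.array([[26.55*np.cos(t),26.55*np.sin(t),z] for t in np.radians(np.arange(30,390,60)) for z in(0,26)])
M={"bush_center":np.vstack([cyl(26,0,6),cyl(16,6,44)]),"nut_center":hexa,"tin":cyl(60,0,70),
"bin":np.array([[x,y,z] for x in(-85,85) for y in(-65,65) for z in(0,60)],float)}
D=np.array([[np.cos(t),np.sin(t)] for t in np.arange(24)*np.pi/12])
def fit(name,views,x0):
    "views: (pic,pose,mask); x=[x,y,z,yaw]"
    S=[(np.argwhere(m)[:,::-1].astype(float)@D.T).max(0)+0.3 for _,_,m in views]
    def res(x):
        c,s=np.cos(x[3]),np.sin(x[3]);P=M[name]@np.array([[c,s,0],[-s,c,0],[0,0,1]])+x[:3]
        o=[]
        for (p,T,_),sp in zip(views,S):
            q=(P-T[:3,3])@T[:3,:3];q=q[:,:2]/q[:,2:]*f(p)+[p["cx"],p["cy"]];o.append((q@D.T).max(1-1)-sp)
        return np.concatenate(o+[[1e-3*(x[3]-x0[3])]])
    best=min((least_squares(res,[*x0[:3],x0[3]+k],loss="soft_l1",x_scale=[10,10,10,.1]) for k in np.radians([-25,-10,0,10,25])),key=lambda r:r.cost)
    return best.x,np.sqrt(np.mean(best.fun**2))
def pick(name,p,T,xy):
    r=manip.silhouettes(name,p);
    if not r: return None
    u=proj(p,T,[*xy,20]);k=min(r,key=lambda q:np.hypot(*(np.array(q["rect"][:2])+np.array(q["rect"][2:])/2-u)))
    print(name,k["conf"],k["rect"],np.round(u));return k["pixels"]
E
python3 - <<'E'
from fit import *
G={"bush_center":(624,-89,0,0),"nut_center":(598,76,0,0),"tin":(410,-316,0,0),"bin":(457,293,0,1.57)}
V={n:[] for n in G}
for c in("top","scene"):
    p=manip.camera(c);T=pose(p)
    for n in G:
        m=pick(n,p,T,G[n][:2])
        if m is not None:V[n].append((p,T,m))
for n in G: 
    x,e=fit(n,V[n],G[n]);print(n,np.round(x[:3],1),"yaw",round(np.degrees(x[3]),1),"rms px",round(e,2))
s=manip.read_state();print(s["eef_rot"])
print(R.from_euler("xyz",s["eef_rot"]).as_matrix())
p=manip.camera("wrist");print(np.round(p["T_tool_cam"],2),p["vfov"])
E
```

```text
bush_center 0.59 [362.6, 189.6, 21.9, 24.3] [373. 200.]
nut_center 0.64 [234.6, 175.2, 30.8, 30.5] [290. 215.]
tin 0.75 [455.9, 271.5, 72.7, 69.5] [495. 306.]
bin 0.63 [141.5, 242.9, 77.7, 94.3] [180. 289.]
bush_center 0.8 [229.9, 208.9, 22.7, 28.1] [244. 222.]
nut_center 0.93 [294.0, 266.3, 33.0, 36.2] [310. 281.]
tin 0.96 [242.9, 59.0, 65.9, 70.6] [274.  96.]
bin 0.92 [390.0, 262.5, 148.3, 141.5] [464. 335.]
bush_center [ 6.276e+02 -9.160e+01  5.000e-01] yaw 25.6 rms px 0.88
nut_center [630.1 131.2 130. ] yaw -6.2 rms px 4.9
tin [ 413.7 -305.4   -0.5] yaw 14.6 rms px 0.69
bin [455.  285.2  -9.8] yaw 99.8 rms px 7.53
[-3.14153225e+00 -1.47652451e-05  4.60774382e-01]
[[ 8.95708443e-01  4.44641861e-01 -1.36343243e-05]
 [ 4.44641861e-01 -8.95708441e-01  6.06727051e-05]
 [ 1.47652451e-05 -6.04074455e-05 -9.99999998e-01]]
[[   0.     -0.97   -0.26   74.09]
 [   1.      0.      0.      0.69]
 [   0.     -0.26    0.97 -170.58]
 [   0.      0.      0.      1.  ]] 70.96898547957144
```

Request:
send_rows(series=[[[0.6,50,-18,0,0],[0.6,100,-36,0,0],[0.6,148,-54,0,0],[0.6,196,-71,0,0],[0.6,243,-88,0,0],[0.6,290,-105,5,0],[0.6,337,-122,15,0],[0.6,384,-139,25,0],[0.6,430,-156,35,0],[0.6,475,-172,45,0]]])

```text
clock: 2.05
eef_pos: [588.3, -132.2, 170.1]
eef_rot: [3.141, -0.0, 0.461]
wrist_force: [-0.3, -1.1, -0.0]
finger_gap: 56.3
```

Request:
send_rows(series=[[[0.6,30,-10,10,0],[0.6,46,-17,18,0],[0.6,46,-17,18,0]]])

```text
clock: 2.35
eef_pos: [620.9, -96.9, 150.7]
eef_rot: [-3.14, 0.002, 0.463]
wrist_force: [-0.8, 0.2, -0.1]
finger_gap: 56.0
```

Run:
```python
from fit import *
V=[]
s=manip.read_state();p=manip.camera("wrist");T=pose(p,s);save("w1.png",p["img"])
print(s["clock"],s["eef_pos"],s["eef_rot"],s["finger_gap"])
m=pick("bush_center",p,T,(627.6,-91.6));x,e=fit("bush_center",[(p,T,m)],(627.6,-91.6,0,0));print("bush wrist",x,e)
for t in ("top","scene"):
    q=manip.camera(t);Tq=pose(q)
    for n,g in(("nut_center",(600,76)),("bin",(456,292))):
        mm=pick(n,q,Tq,g)
        if mm is not None: 
            x,e=fit(n,[(q,Tq,mm)],(*g,0,1.5));print(t,n,np.round(x,2),e)
d=np.array([x for x in (0,)])
```

```text
2.35 [620.90882868 -96.93285858 150.74690288] [-3.14012098e+00  1.73429897e-03  4.62724762e-01] 56.03692665679894
bush_center 0.87 [287.5, 195.6, 54.8, 56.8] [314. 226.]
bush wrist [ 6.25444855e+02 -9.34654152e+01 -7.35224609e+00  6.99975375e-02] 0.25077211194288807
nut_center 0.77 [277.6, 203.5, 29.1, 24.0] [290. 214.]
top nut_center [615.27  79.35 -86.83   1.93] 0.33261406578884545
bin 0.86 [140.0, 239.3, 81.5, 96.7] [181. 290.]
top bin [458.34 295.82 -35.04   1.66] 6.316735061512716
nut_center 0.92 [291.1, 262.1, 33.5, 38.9] [309. 282.]
scene nut_center [601.18  74.23   4.01   1.89] 0.3292055953233244
bin 0.76 [392.1, 266.0, 146.5, 136.9] [464. 334.]
scene bin [442.96 280.46 -34.64   1.72] 7.351808328600144
```

View pics/w1.png

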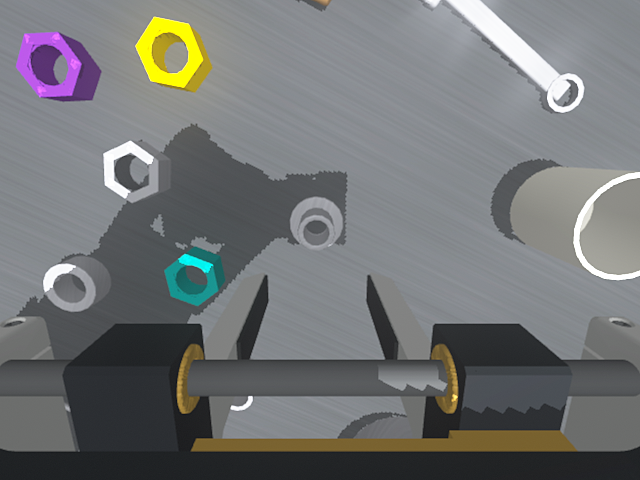

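The wrist view shows the bush at (316,222), clear of neighbours. The white nut is at (135,170), with the turquoise nut at (195,275) and the collar at (75,283).

Run:
```python
from fit import *
s=manip.read_state();p=manip.camera("wrist");T=pose(p,s)
print(s["clock"],s["eef_pos"],s["eef_rot"])
V={"bush_center":[],"nut_center":[],"bin":[]};G={"bush_center":(626,-93),"nut_center":(600,75),"bin":(456,292)}
W=[(p,T)]+[(q,pose(q)) for q in(manip.camera("top"),manip.camera("scene"))]
for n in G:
    for i,(q,Tq) in enumerate(W):
        if n=="bin" and i==0: continue
        m=pick(n,q,Tq,G[n])
        if m is not None:
            V[n].append((q,Tq,m)) 
    x,e=fit(n,V[n],(*G[n],0,0));print("ALL",n,np.round(x,2),e)
```

```text
2.75 [620.5826207  -99.05710062 152.89000751] [ 3.14119060e+00 -5.48839073e-04  4.59759687e-01]
bush_center 0.58 [286.0, 197.6, 53.8, 50.9] [313. 226.]
bush_center 0.83 [231.2, 210.9, 22.6, 28.9] [242. 221.]
ALL bush_center [626.07 -93.31  -4.77  -0.98] 0.5642351991473787
nut_center 0.62 [103.3, 137.6, 67.0, 64.9] [129. 170.]
nut_center 0.89 [276.9, 202.0, 26.2, 26.8] [291. 214.]
nut_center 0.55 [291.7, 263.9, 32.8, 35.6] [309. 282.]
ALL nut_center [ 5.9923e+02  7.2430e+01 -1.7900e+00 -1.8000e-01] 0.5648885793652503
bin 0.97 [141.9, 239.2, 78.7, 97.6] [181. 290.]
bin 0.72 [388.4, 266.0, 149.8, 136.4] [464. 334.]
ALL bin [ 4.5752e+02  2.8587e+02 -3.3700e+00  4.0000e-02] 0.7447654447184073
```

Request:
send_rows(series=[[[0.65,4,-1,30,0],[0.65,7,-2,65,0],[0.65,7,-2,85,0],[0.65,7,-2,85,0],[0.65,7,-2,85,0]]])

```text
clock: 3.8
eef_pos: [626.5, -93.5, 68.1]
eef_rot: [3.141, -0.0, 0.461]
wrist_force: [1.6, -0.1, -0.3]
finger_gap: 61.0
```

Run:
```python
from fit import *
for i in range(2):
    s=manip.read_state();p=manip.camera("wrist");T=pose(p,s)
    print(s["clock"],s["eef_pos"],s["eef_rot"],s["qd"])
m=pick("bush_center",p,T,(626,-93));save("w2.png",p["img"])
if m is not None: print(fit("bush_center",[(p,T,m)],(626,-93,0,0)))
for z in(17,44): print(proj(p,T,(626,-93,z)), proj(p,T,(s["eef_pos"][0],s["eef_pos"][1],z)))
```

```text
3.8 [626.48303476 -93.45007227  68.12264312] [ 3.14132380e+00 -3.62885764e-04  4.60788676e-01] [-0.0003968  -0.02471406 -0.01464888  0.00071489  0.00228094  0.00114274]
3.85 [626.84565003 -93.52959251  68.85335436] [ 3.14046852e+00 -1.46244676e-03  4.60777766e-01] [ 0.00183675 -0.01262139 -0.00380878  0.00084635 -0.00371391  0.00065367]
[314.66694678 262.69574486] [315.88893237 261.98218542]
[314.42523357 276.56478908] [315.80032429 275.77066131]
```

View pics/w2.png

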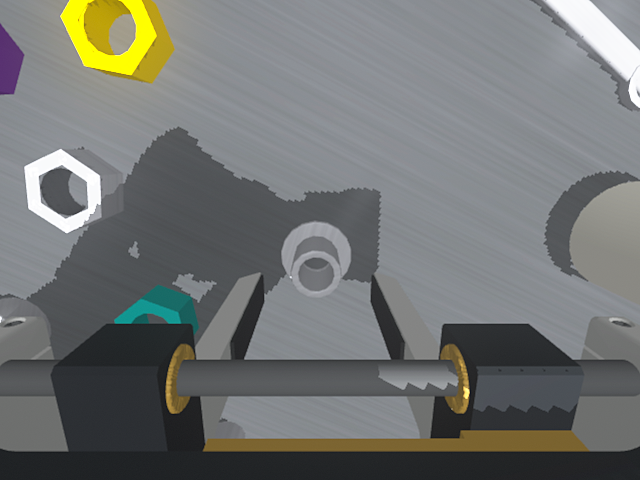

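The sleeve's top rim is centred at (317,273), within about 2 mm of the predicted TCP. Descending to grasp.

Request:
send_rows(series=[[[0.65,1,0,20,0],[0.65,2,0,40,0],[0.65,2,0,46,0],[0.65,2,0,46,0],[0,2,0,46,0],[0,2,0,46,0],[0,2,0,46,0],[0,2,0,46,0],[0,2,0,46,0]]], newtons=30)

```text
clock: 4.85
eef_pos: [628.2, -92.5, 21.9]
eef_rot: [3.141, -0.0, 0.461]
wrist_force: [-0.1, 0.8, 4.5]
finger_gap: 32.0
```

Request:
send_rows(series=[[[0,0,0,-15,0],[0,0,0,-45,0],[0,0,0,-85,0],[0,-15,5,-115,0],[0,-40,13,-130,0],[0,-75,25,-130,0],[0,-113,38,-130,0],[0,-152,51,-130,0],[0,-190,63,-130,0],[0,-226,75,-130,0]]])

```text
clock: 5.85
eef_pos: [457.5, -261.1, 152.3]
eef_rot: [3.141, -0.0, 0.461]
wrist_force: [0.3, -0.0, -2.3]
finger_gap: 31.8
```

Request:
send_rows(series=[[[0,-30,10,0,0],[0,-50,16,0,0],[0,-61,20,0,0],[0,-61,20,0,0],[0,-61,20,0,0]]])

```text
clock: 6.35
eef_pos: [413.6, -304.8, 151.6]
eef_rot: [3.141, -0.0, 0.461]
wrist_force: [0.5, -0.0, -2.1]
finger_gap: 32.0
```

Run:
```python
from fit import *
s=manip.read_state();p=manip.camera("wrist");T=pose(p,s);save("w3.png",p["img"])
print(s["clock"],s["eef_pos"],s["finger_gap"],s["wrist_force"])
q=manip.camera("scene")
V=[]
for a,b in((p,T),(q,pose(q))):
    m=pick("tin",a,b,(413.7,-305.4))
    if m is not None: print(fit("tin",[(a,b,m)],(413.7,-305.4,0,0)))
```

```text
6.35 [ 413.63595482 -304.81260668  151.64018744] 32.005986326304885 [ 0.48989594 -0.04960451 -2.11274552]
tin 0.63 [239.2, 168.0, 154.8, 126.8] [317. 235.]
(array([ 4.12934136e+02, -3.06098093e+02, -4.74308669e+00, -6.18888608e-02]), np.float64(5.613904713475441))
tin 0.94 [243.9, 61.7, 61.7, 66.6] [276. 100.]
(array([ 4.09709456e+02, -3.11134511e+02, -7.09034159e+00,  1.87115339e-01]), np.float64(0.38225383942899777))
```

View pics/w3.png

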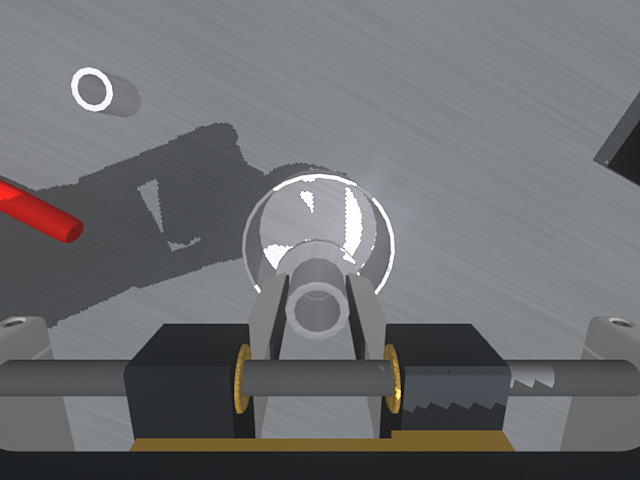

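The bush is held upright at (318,305), above the tin rim centred near (318,248). Lowering it in.

Request:
send_rows(series=[[[0,0,0,25,0],[0,0,0,60,0],[0,0,0,90,0],[0,0,0,110,0],[0,0,0,120,0],[0,0,0,120,0],[0,0,0,120,0],[0.5,0,0,120,0],[0.5,0,0,120,0],[0.5,0,0,120,0]]])

```text
clock: 7.55
eef_pos: [413.5, -305.5, 32.1]
eef_rot: [3.14, -0.001, 0.461]
wrist_force: [-0.0, -1.3, -0.9]
finger_gap: 46.4
```

Request:
send_rows(series=[[[0.5,0,0,-20,0],[0.5,0,0,-60,0],[0.5,0,0,-105,0],[0.5,0,0,-130,0],[0.5,0,0,-130,0]]])

```text
clock: 8.05
eef_pos: [414.3, -306.2, 165.4]
eef_rot: [3.135, -0.003, 0.461]
wrist_force: [-0.6, 0.3, -1.0]
finger_gap: 47.1
```

Run:
```python
from fit import *
s=manip.read_state();print(s["clock"],s["eef_pos"],s["eef_rot"],s["joints"],s["finger_gap"],s["wrist_force"])
p=manip.camera("wrist");q=manip.camera("scene")
a=p["img"][100:380,150:500];b=cv2.resize(q["img"][40:180,200:375],None,fx=2,fy=2)
save("w4.png",np.hstack([a,b]))
```

```text
8.05 [ 414.337333   -306.20760146  165.37469817] [ 3.13529816e+00 -2.66990327e-03  4.60806799e-01] [-7.07537817e-01  2.64787475e-01  1.68262268e+00 -9.53679781e-06
  1.18734518e+00  4.02463652e-01] 47.118303009158595 [-0.64033596  0.29124958 -0.98917999]
```

View pics/w4.png

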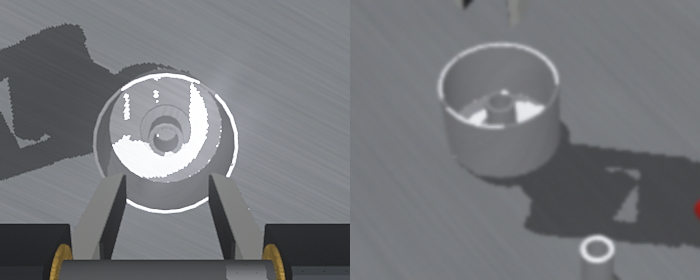

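The wrist crop shows the bush standing upright in the tin at about (165,138), and the scene crop agrees, at (500,105). The tin is in place. Next, the nut.

Request:
send_rows(series=[[[0.75,30,-23,0,0],[0.75,67,-51,0,1],[0.75,104,-80,0,2],[0.75,141,-108,0,3],[0.75,178,-137,0,4],[0.75,215,-165,0,5],[0.75,252,-194,5,6],[0.75,289,-222,12,7],[0.75,318,-244,18,7],[0.75,334,-257,20,7]]])

```text
clock: 9.15
eef_pos: [597.8, 76.1, 138.6]
eef_rot: [-3.14, 0.003, 0.341]
wrist_force: [-0.3, 0.5, 0.1]
finger_gap: 70.7
```

Request:
send_rows(series=[[[0.75,0,0,15,0],[0.75,0,0,40,0],[0.75,0,0,50,0],[0.75,0,0,50,0],[0.75,0,0,50,0]]])

```text
clock: 9.65
eef_pos: [598.1, 73.0, 91.6]
eef_rot: [-3.142, -0.0, 0.338]
wrist_force: [0.2, -0.0, 0.6]
finger_gap: 70.7
```

Run:
```python
from fit import *
s=manip.read_state();p=manip.camera("wrist");T=pose(p,s);save("w5.png",p["img"])
print(s["clock"],s["eef_pos"],s["eef_rot"],s["finger_gap"])
m=pick("nut_center",p,T,(599,72))
if m is not None:
    x,e=fit("nut_center",[(p,T,m)],(599,72,0,-.18));print(x,np.degrees(x[3]),e,m.sum())
print(proj(p,T,(*s["eef_pos"][:2],26)))
```

```text
9.65 [598.09759926  72.95991459  91.63267914] [-3.14158941e+00 -6.17050073e-05  3.37923138e-01] 70.70849905942869
nut_center 0.92 [287.2, 213.0, 64.5, 75.2] [317. 253.]
[ 5.98364863e+02  7.13727120e+01 -5.08558488e+00 -1.99354267e-01] -11.422158154763078 0.3946351048485921 2791
[315.82164732 256.06784173]
```

View pics/w5.png

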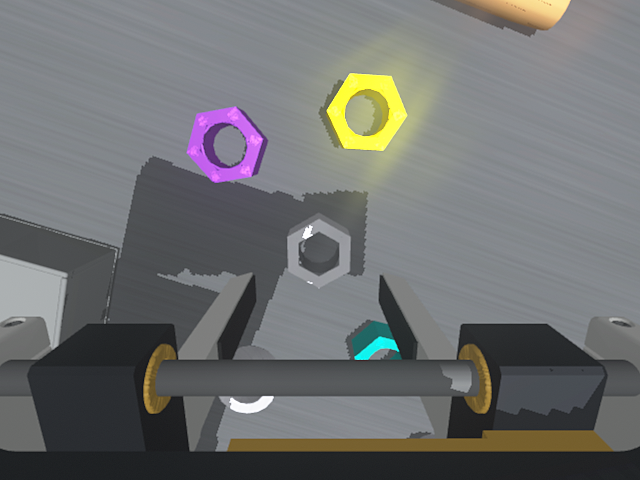

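The white nut is at (320,250), squared up to the jaws; turquoise (378,340) and the collar (248,380) are clear of the fingers.

Request:
send_rows(series=[[[0.75,1,1,30,0],[0.75,2,2,60,1],[0.75,2,2,76,1],[0.75,2,2,80,1],[0.75,2,2,80,1],[0,2,2,80,1],[0,2,2,80,1],[0,2,2,80,1],[0,2,2,80,1],[0,2,2,80,1]]], newtons=35)

```text
clock: 10.75
eef_pos: [600.9, 72.3, 12.1]
eef_rot: [3.141, -0.001, 0.321]
wrist_force: [-1.4, 0.5, 5.9]
finger_gap: 46.1
```

Request:
send_rows(series=[[[0,0,0,-15,0],[0,0,0,-45,0],[0,0,0,-85,0],[0,-4,-14,-115,0],[0,-10,-36,-130,0],[0,-19,-70,-130,0],[0,-29,-105,-130,0],[0,-39,-142,-130,0],[0,-49,-178,-130,0],[0,-58,-210,-130,0]]])

```text
clock: 11.75
eef_pos: [478.0, 254.5, 142.1]
eef_rot: [-3.141, -0.0, 0.321]
wrist_force: [0.8, 0.7, -2.0]
finger_gap: 45.6
```

Request:
send_rows(series=[[[0,-7,-24,0,0],[0,-11,-38,0,0],[0,-11,-38,0,0],[0,-11,-38,0,0]]])

```text
clock: 12.15
eef_pos: [457.2, 285.4, 141.6]
eef_rot: [3.141, -0.0, 0.321]
wrist_force: [0.4, -0.1, -2.3]
finger_gap: 45.9
```

Run:
```python
from fit import *
s=manip.read_state();p=manip.camera("wrist");save("w6.png",p["img"])
print(s["clock"],s["eef_pos"],s["eef_rot"],s["finger_gap"],s["wrist_force"])
```

```text
12.15 [457.18157264 285.4113215  141.6225187 ] [ 3.14141507e+00 -2.06363490e-04  3.21213281e-01] 45.86522217643121 [ 0.43700816 -0.06677381 -2.25101701]
```

View pics/w6.png

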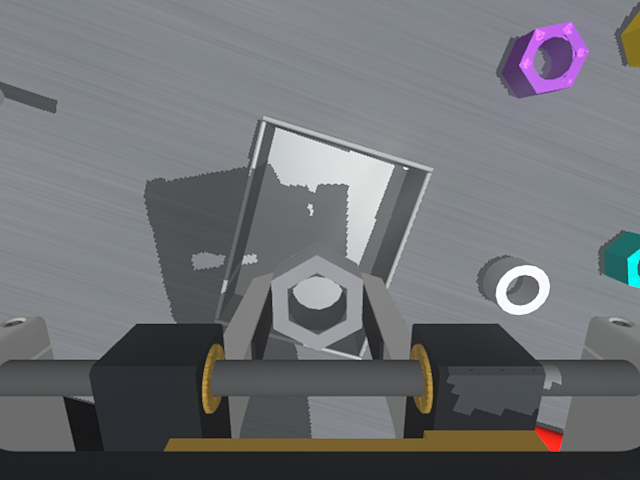

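The nut is held at (318,305) over the middle of the bin, whose rim corners show at (263,118), (432,168) and (365,355).

Request:
send_rows(series=[[[0,0,0,25,0],[0,0,0,60,0],[0,0,0,92,0],[0,0,0,112,0],[0,0,0,122,0],[0,0,0,122,0],[0,0,0,122,0],[0.65,0,0,122,0],[0.65,0,0,122,0],[0.65,0,0,122,0]]])

```text
clock: 13.2
eef_pos: [457.2, 286.0, 20.2]
eef_rot: [-3.141, -0.001, 0.321]
wrist_force: [-0.1, 0.5, -1.1]
finger_gap: 61.0
```

Request:
send_rows(series=[[[0.65,0,0,-20,0],[0.65,0,0,-60,0],[0.65,0,0,-105,0],[0.65,0,0,-140,0],[0.65,0,0,-140,0],[0.65,0,0,-140,0]]])

```text
clock: 13.8
eef_pos: [456.9, 285.9, 159.9]
eef_rot: [-3.141, -0.001, 0.321]
wrist_force: [0.2, -0.2, -1.2]
finger_gap: 61.1
```

Run:
```python
from fit import *
s=manip.read_state();print(s["clock"],s["eef_pos"],s["finger_gap"],s["wrist_force"])
p=manip.camera("wrist");q=manip.camera("top")
save("w7.png",np.hstack([p["img"][100:380,100:500],q["img"][130:410,130:530]]))
for n,g in(("tin",(413.7,-305.4)),("bin",(457.5,285.9))):
    for c in ("top","scene"):
        q=manip.camera(c);print(c);pick(n,q,pose(q),g)
```

```text
13.8 [456.92683163 285.93888992 159.88735284] 61.05144182433421 [ 0.21699919 -0.21328088 -1.21833408]
top
tin 0.75 [455.5, 270.9, 76.1, 68.8] [489. 304.]
scene
tin 0.88 [242.4, 59.0, 60.9, 72.0] [276. 100.]
top
bin 0.91 [140.3, 241.1, 79.0, 95.9] [184. 289.]
scene
bin 0.69 [393.7, 269.4, 144.3, 131.6] [461. 331.]
```

View pics/w7.png

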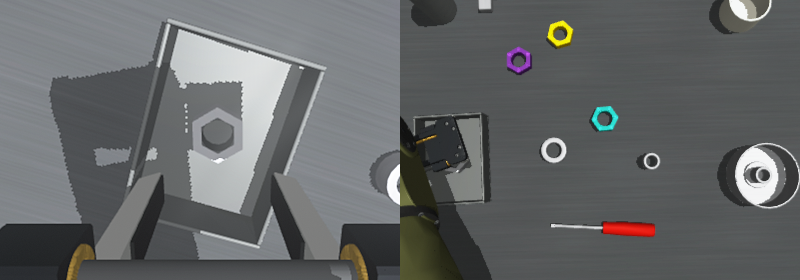

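The nut lies flat in the bin at (217,135) in the left crop, and the bush stands in the tin at (762,175) in the right crop. Both containers sit where they were, and the gripper is clear.

```bash
python3 -c "
from cell import manip
print(manip.sign_off())"
```

```text
the job is handed in; nothing more can be done
None
```

The flanged bush went into the round tin first, then the white hexagon nut into the grey bin. I handed the job in at about 14 s of the 48 s allowed.

- **Grasps:** the fingers stopped at 32 mm on the bush and 46 mm on the nut, matching the given sizes. The wrist force readings I saw stayed below about 6 N.
- **Final pictures:** the bush stands upright in the tin and the nut lies flat on the bin floor. The tin and bin are within a few pixels of where they were at the start. The look-alikes I could see are undisturbed, and the gripper was 160 mm up and touching nothing.
- **Disagreements along the way:**
  - The first nut fit was wrong because a detection picked the purple nut. The first bin fits were wrong because I started them 90° off. I redid both.
  - The wrist-only fits put the bases of the parts 5–7 mm too low, although the lateral positions agreed to about 2 mm.
  - The fits of the tin differed by up to about 7 mm between views, which its opening easily allowed.

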